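# Restock the code-locked tea-jar rack on the window ledge

## Robot

A 6-joint arm with a two-finger parallel gripper is mounted at the origin on the work surface. World frame = base frame: x ahead of the robot, y to its left, z up, the work surface at z = 0. Lengths are in m, angles in degrees, forces in N, time in s.
With the tool pointing down it reaches from about 0.425 to 0.925 m from the base axis. Payload 12.5 kg.
Tool frame: the origin (TCP) lies where the fingers leave the gripper's body, on its centre line; the fingertips stand 73 mm ahead of it and the grasp point (between the pads) lies env.hold_point_z ahead of it (env.hold_point_z is the distance from the TCP to the grasp point, in m); z points along the fingers, y is the line along which they close (so a half turn about z gives the same grasp; the last joint's range is limited). The gripper opens to 85 mm and grips with 20 to 120 N. Pads are 22 mm wide; open, the fingers measure 114 mm over their backs; the gripper's body (76 mm by 85 mm) begins 54 mm behind the grasp point. The pads swing forward as they close: fully open they stand 13 mm farther back than shut.
Start: joints at [71.012, 28.126, 89.318, -0, 62.55, -6.05], TCP at [0.14, 0.609, 0.304] pointing down, gripper open.
Joint ranges: [-177.58, 177.58], [-47.91, 125.51], [2.72, 160], [-65.01, 245.01], [3.68, 167.84], [-153.87, 153.87]. Speed limits (degrees/s): [127.2, 127.2, 159.86, 180, 180, 180].

## Interface

Orientations are given as [roll, pitch, yaw] about the fixed x, y, z axes, in that order (R = Rz(yaw) Ry(pitch) Rx(roll)).
In Python, from bench import env, cams gives the robot as it stands.
- The arm moves only by the tool send_rows, never from a script. Its argument "rows" is one flat list of numbers, 7 for each row, row after row: the shift along the tool's x, y, z in m, then the turn, a rotation vector about the tool's x, y, z in degrees, then the opening, from 0 (shut) to 1 (fully open). In form: [tx, ty, tz, rx, ry, rz, jaw, tx, ty, tz, rx, ry, rz, jaw, ...]. A call has 1 to 20 rows; each row is the pose to reach, as a shift and turn from the pose commanded when the call began, along the tool's axes at that moment; what a row does not reach only later rows make up. A row lasts 1/12 s, in which the tool goes at most 41.7 mm and 7.16 degrees, less where a joint would pass 70% of its speed; a pose out of reach is approached as far as the arm can. A call with a gripper value outside its range is refused whole. The fingers move at their own pace and stop on an object; "grip_force" is the grip in N (left out, the last holds). Time passes only in rows, so rows that repeat a pose let the fingers close. It gives the time, the measured TCP pose, the force, the opening and the grip force at its end, in the units of the state.
- env.read_state(): the state, without advancing time (a new reading comes with each control period).
- cams.capture(name): name is "side" or "top"; returns a dict with "img" (420x560x3 uint8, blue, green, red), "z_map" (420x560 float32, m along the optical axis (not along the pixel's ray), 0 where there is no reading), "fx", "fy", "cx", "cy" (pixels), "origin" and "attitude" of the camera in the world. Camera axes: x right, y down, z forward; pixel columns grow to the right and rows downward; lengths in m; the calibration is good to about 2 mm. A picture is of the moment at which its call begins.
- env.close_job(): hands the job in; it is judged then, once.
The state is a dict: "time": time; "qpos": joint angles; "dq": joint speeds; "joint_efforts": joint torques, N m; "position": TCP position; "orientation": TCP orientation; "ft_force": force on the tool from outside, world axes, zero at the start; "wrist_torque": the same for the moment, N m; "opening": opening from 0.0 (shut) to 1.0 (fully open); "grip_force": force on a finger pad.
Only numpy, scipy, OpenCV 4.12 (cv2) and the standard library are available. Lean on these libraries where they do the work, as an engineer would, in place of code of your own. Each camera call takes 0.05 s, during which the arm holds its last target. There are 200 camera calls.

## Task

The tea-jar rack is locked: roll its three thumbwheels to the opening code 4-2-5 (counted from the wheel nearest the mouth of the lane, read in pips facing straight up), then swing the keeper arm at the mouth wide open. Slide every tea jar standing on the ledge, upright, through the mouth and along the lane until it is wholly under the rails; then swing the keeper fully shut across the mouth, and lock the rack by rolling only the wheel nearest the mouth to 1, so that they read 1-2-5. Leave the kettle, gaiwan, cup and incense boat where they stand.

Things in the scene. Friction and masses are not known exactly. Their poses are not given: they have to be found in the camera images.
- rack: fixed wooden rack: a lane roofed by two aluminium rails, and a lock box with three white wheels along the lane's +x side. Origin on the ledge, mid-lane; z up, y along the lane inwards (mouth at -y); yaw within 0.3 rad of the world's. Floor board 4 mm thick, x -36..36, y -130..120 mm; the part y -130..-58 mm is an open apron before the mouth, without walls or rails
- mouth (a point): middle of the lane's mouth, on the floor board (rack x 0, y -58, z 4 mm); axes as the rack's. From here inwards the lane has side walls (inner faces at x -28 and 28 mm) and, over them, two rails at z 50..55 mm above the ledge, each reaching in to x -15 or 15 mm, so that a slot 30 mm wide stays open above the lane
- lane_end (a point): foot of the end wall's inner face, 172 mm in from the mouth (rack x 0, y 114, z 4 mm): three jars of 46 mm fit in a row between mouth and end wall
- wheel_a (a joint): the wheel nearest the mouth. Its rim bears 1 to 6 as black pips like a die, 60 degrees apart; the number shown is the one facing straight up, between the dark marks on the box. In rad: 0 shows 1 pip, each 1.047 more the next number, 5.236 shows 6; end stops at -0.25 and 5.486. Grows as the wheel's top moves to the rack's +x. No detents; it stays where it is left
- wheel_b (a joint): the middle wheel; values as for wheel_a
- wheel_c (a joint): the wheel farthest from the mouth; values as for wheel_a
- top_a (a point): fixed point at the very top of the wheel nearest the mouth (rack x 78, y -18, z 68 mm); axes as the rack's. White wheel 64 mm across, 32 mm wide, axle along the rack's y, 32 mm below this point; it stands 16 mm out of the lock box (rack x 36..120, y -52..120, top z 52 mm). Turns with about 1.5 N at the rim: a fingertip pressed on the top with about 5 N and dragged along x rolls it without slip
- top_b (a point): the same for the middle wheel (rack x 78, y 34, z 68 mm)
- top_c (a point): the same for the wheel farthest from the mouth (rack x 78, y 86, z 68 mm)
- keeper (a joint): aluminium keeper arm on an upright pivot at rack (x -34, y -66) mm; 10 mm wide, z 18..30 mm, 62 mm long. In rad: 0 shut (arm along the rack's +x, across the mouth), grows clockwise from above to its stop at 1.7 (arm along the rack's -y, beside the apron); wide open from 1.4. It stays where it is left; about 1 N at the peg moves it
- peg (a point): centre of the top of the round upright peg on the keeper arm, 55 mm from the pivot; peg 12 mm thick, its top 90 mm and its foot 18 mm above the ledge. It moves with the arm; it can be pinched or pushed
- pivot (a point): point on the keeper's upright pivot axis, 90 mm above the ledge, level with the top of the peg
- jar1_c (a point): centre of a tea jar, half-way up (40 mm above its foot): white porcelain body 46 mm across, 40 mm high, and on it a round cork stopper 18 mm thick, from 40 to 80 mm above the foot; one rigid piece, 120 g; z along its axis. In the lane the body passes under the rails and the stopper stands up through the slot. Absent in some starts
- jar2_c (a point): centre of a tea jar, half-way up (40 mm above its foot): white porcelain body 46 mm across, 40 mm high, and on it a round cork stopper 18 mm thick, from 40 to 80 mm above the foot; one rigid piece, 120 g; z along its axis. In the lane the body passes under the rails and the stopper stands up through the slot. Absent in some starts
- jar3_c (a point): centre of a tea jar, half-way up (40 mm above its foot): white porcelain body 46 mm across, 40 mm high, and on it a round cork stopper 18 mm thick, from 40 to 80 mm above the foot; one rigid piece, 120 g; z along its axis. In the lane the body passes under the rails and the stopper stands up through the slot. Absent in some starts
- kettle: aluminium kettle, 132 mm across, 172 mm high, to be left alone; origin under its centre
- gaiwan: white porcelain lidded bowl on a saucer, 110 mm across, 78 mm high, to be left alone; origin under its centre
- cup: small white cup, 64 mm across, 45 mm high, to be left alone; origin under its centre
- boat: wooden boat-shaped incense holder, 220 mm long, 40 mm wide, with an upright brass stick, to be left alone; origin under its centre
There are look-alikes about, which are no part of the job. What is shaped like the part that bears jar3_c but purple is not meant.

How it is judged (in metres and radians):
On the way, in this order (a step that is already met when the one before it is completed fails the run):
1. the wheels show 4-2-5 while the keeper is still shut (value of joint wheel_a between 2.922 and 3.362 rad and value of joint wheel_b between 0.827 and 1.267 rad and value of joint wheel_c between 3.969 and 4.409 rad and value of joint keeper below 0.15 rad), for 0.2 s.
2. the keeper is swung wide open with the code still showing (value of joint wheel_a between 2.922 and 3.362 rad and value of joint wheel_b between 0.827 and 1.267 rad and value of joint wheel_c between 3.969 and 4.409 rad and value of joint keeper above 1.3 rad), for 0.2 s.
3. every jar present stands in the lane, wholly under the rails (y of jar1_c in the frame of rack between -0.04 and 0.1 m and x of jar1_c in the frame of rack between -0.012 and 0.012 m and z of each of jar1_c, jar2_c, jar3_c in the frame of rack below 0.054 m and angle between each of jar1_c, jar2_c, jar3_c's own z axis and vertical below 0.2 rad and y of jar2_c in the frame of rack between -0.04 and 0.1 m and x of jar2_c in the frame of rack between -0.012 and 0.012 m and y of jar3_c in the frame of rack between -0.04 and 0.1 m and x of jar3_c in the frame of rack between -0.012 and 0.012 m), for 0.2 s.
4. the keeper is shut again across the mouth, the code still showing (all of step 1 and all of step 3), for 0.2 s.
At the end, for the whole second after the job is handed in: wheels show 1-2-5 from the mouth inwards, each within 0.22 rad; every jar present stands upright (within 0.2 rad) in the lane with its centre at rack y > -40 mm (under the rails, at most 5 mm showing); keeper within 0.15 rad of shut (all of step 3 and value of joint wheel_a between -0.22 and 0.22 rad and value of joint wheel_b between 0.827 and 1.267 rad and value of joint wheel_c between 3.969 and 4.409 rad and value of joint keeper below 0.15 rad); the robot touches nothing.
It fails at once if the aluminium kettle is moved more than 30 mm (distance of kettle from where it was at the start of the episode above 0.03 m).
It fails at once if the lidded gaiwan is moved more than 30 mm (distance of gaiwan from where it was at the start of the episode above 0.03 m).
It fails at once if the cup is moved more than 30 mm (distance of cup from where it was at the start of the episode above 0.03 m).
It fails at once if the incense boat is moved more than 30 mm (distance of boat from where it was at the start of the episode above 0.03 m).
Of jar1, jar2, jar3 only 2 to 3 are there at a start; the rules pass over those that are not, and their reading is None.
At some moment in a run one of jar1, jar2, jar3 may be knocked a few centimetres aside while the robot is not near it.
Once in a run the grip may slacken for a moment while it holds something.
It also fails if it takes over 208 s, if anything falls off the work surface, if the arm or the gripper's body presses on something with over 40 N, if the wrist force passes 120 N, or if a joint passes its speed limit or range.

## Working session

There is one attempt and no reset: what is moved stays moved. The work goes in short steps, Python scripts to look and compute and a tool call to move; the robot and the scene stay as the last step left them, time stands still between calls to the robot, and variables do not carry over. Pictures are saved under pics/ and viewed, at most 14 in all, crops included, and the job is handed in when it is done.

Besides the shell and the picture viewer there is one more tool, called after "Call:" as a command line: name --argument value ..., lists and objects as JSON in quotes. send_rows: Moves the arm, as the interface text tells. Its arguments: {"type":"object","properties":{"rows":{"type":"array","items":{"type":"number"}},"grip_force":{"type":"number"}},"required":["rows"]}

```bash
ls; mkdir -p pics; python3 - <<'E'
from bench import env,cams
import cv2,numpy as np,pickle
for n in("top","side"):
    c=cams.capture(n); pickle.dump(c,open(f"{n}0.pkl","wb"))
    print(n,c["fx"],c["fy"],c["cx"],c["cy"],c["origin"],c["attitude"])
    cv2.imwrite(f"pics/{n}0.png",cv2.resize(c["img"],(800,600),interpolation=cv2.INTER_CUBIC))
print(env.read_state(),env.hold_point_z)
E
```

```text
pics
top 379.2820051926253 379.2820051926253 278.55672040652155 207.9154387789841 [0.47557439 0.03200997 1.16058676] [-173.00169081   -0.82001496  -91.2983308 ]
side 543.3359243000268 543.3359243000268 277.4626646675849 197.91111298882737 [ 0.57365672 -0.83016413  0.97978276] [-135.63047204   -0.49482248   -0.40787398]
{'time': 0.1, 'qpos': array([ 7.10119831e+01,  2.81598558e+01,  8.93467113e+01,  1.47281916e-03,
        6.25504684e+01, -6.05115361e+00]), 'dq': array([ 0.06013915,  0.03187566, -0.17997461,  0.02827521, -0.07461506,
       -0.02660474]), 'joint_efforts': array([ 2.98355568e-03, -6.19453883e+01, -2.62031364e+01, -1.05207707e-04,
        2.93461890e-03, -2.79943940e-06]), 'position': array([0.13986139, 0.60901432, 0.30339476]), 'orientation': array([-1.79943420e+02, -7.31153048e-03,  1.67062454e+02]), 'ft_force': array([-0.44144691, -0.36869334, -0.01940047]), 'wrist_torque': array([-0.02091967, -0.01289493, -0.03909306]), 'grip_force': 0.0, 'opening': 0.9995664492414397} 0.0539
```

View pics/top0.png

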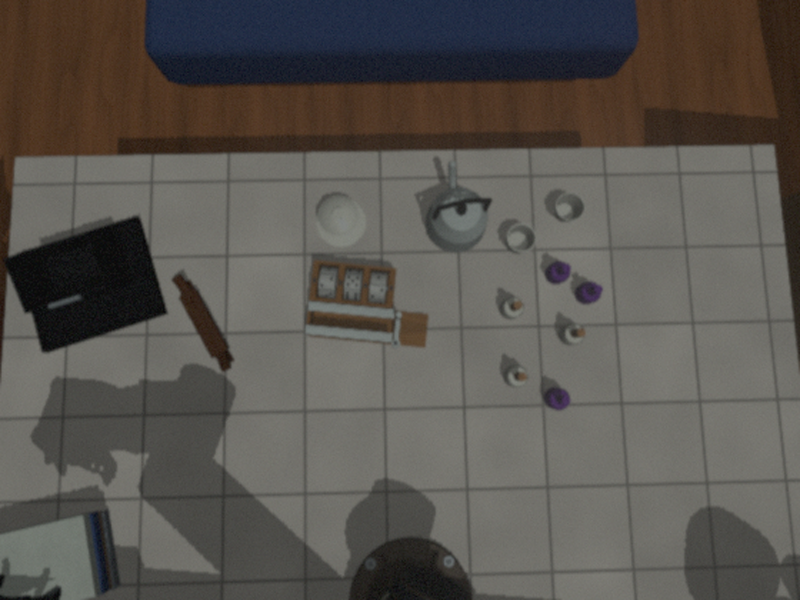

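View pics/side0.png

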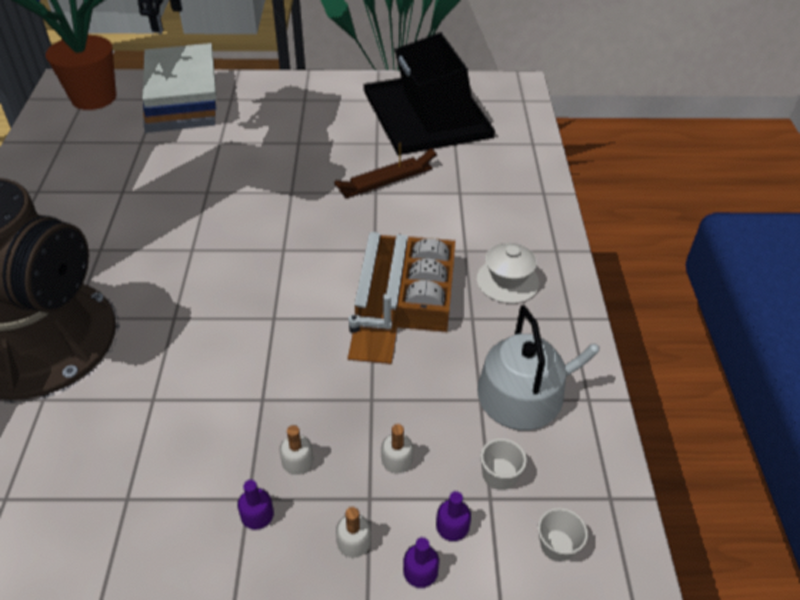

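```bash
cat > h.py <<'E'
import numpy as np,cv2
from scipy.spatial.transform import Rotation as R
from bench import env,cams
def cloud(c):
    z=c["z_map"];v,u=np.indices(z.shape)
    p=np.stack([(u-c["cx"])/c["fx"]*z,(v-c["cy"])/c["fy"]*z,z],-1)
    w=p@R.from_euler("xyz",c["attitude"],degrees=True).as_matrix().T+c["origin"]
    w[z==0]=np.nan
    return w
def proj(c,p):
    q=(np.atleast_2d(p)-c["origin"])@R.from_euler("xyz",c["attitude"],degrees=True).as_matrix()
    return np.c_[q[:,0]/q[:,2]*c["fx"]+c["cx"],q[:,1]/q[:,2]*c["fy"]+c["cy"]]
E
python3 - <<'E'
from h import *
import pickle
for n in("top","side"):
    c=pickle.load(open(f"{n}0.pkl","rb"));w=cloud(c)
    print(n,"table z",np.nanmedian(w[...,2]))
    z=w[...,2]
    # rack
    m=(abs(w[...,0]-.55)<.15)&(abs(w[...,1]-.11)<.16)&(z>.044)&(z<.06)
    k,lab,st,ce=cv2.connectedComponentsWithStats(m.astype(np.uint8))
    i=1+np.argmax(st[1:,4]);P=w[lab==i]
    print("rack comp",st[i],cv2.minAreaRect((P[:,:2]*1000).astype(np.float32)),np.median(P[:,2]))
    # objects: z>0.015, everything
    m=(z>.02)&(z<.2)&(w[...,1]<0)&(w[...,0]>.25)
    k,lab,st,ce=cv2.connectedComponentsWithStats(m.astype(np.uint8))
    for i in range(1,k):
        if st[i,4]<25: continue
        P=w[lab==i];T=P[P[:,2]>P[:,2].max()-.015]
        print(st[i],"mid",((P[:,:2].min(0)+P[:,:2].max(0))/2).round(3),"ext",np.ptp(P,axis=0).round(3),"zmax",P[:,2].max().round(3),"topmean",T.mean(0).round(3),c["img"][lab==i].mean(0).round())
for n,(a,b,d,e) in {"top":(205,170,105,79),"side":(235,150,100,110)}.items():
    c=pickle.load(open(f"{n}0.pkl","rb"))
    cv2.imwrite(f"pics/{n}0c.png",cv2.resize(c["img"][b:b+e,a:a+d],None,fx=5,fy=5,interpolation=cv2.INTER_CUBIC))
E
```

```text
top table z -0.0011333097155341587
rack comp [ 214  182   63   58 1579] ((607.6767578125, 108.04371643066406), (178.02284240722656, 154.32115173339844), 83.09261322021484) 0.0535090409455905
[ 298  112   46   64 1641] mid [ 0.799 -0.113] ext [0.17  0.125 0.156] zmax 0.177 topmean [ 0.778 -0.114  0.169] [84. 87. 83.]
[388 134  22  21 190] mid [ 0.801 -0.357] ext [0.063 0.061 0.029] zmax 0.049 topmean [ 0.805 -0.361  0.042] [84. 89. 88.]
[354 156  22  21 179] mid [ 0.735 -0.251] ext [0.062 0.062 0.028] zmax 0.049 topmean [ 0.739 -0.253  0.042] [88. 93. 92.]
[383 182  17  16 199] mid [ 0.663 -0.328] ext [0.045 0.043 0.063] zmax 0.084 topmean [ 0.663 -0.328  0.078] [72. 50. 62.]
[404 197  18  15 204] mid [ 0.617 -0.391] ext [0.043 0.045 0.062] zmax 0.083 topmean [ 0.618 -0.39   0.078] [70. 50. 61.]
[351 207  16  16 193] mid [ 0.589 -0.227] ext [0.045 0.046 0.061] zmax 0.083 topmean [ 0.589 -0.226  0.079] [86. 94. 95.]
[392 226  18  15 204] mid [ 0.531 -0.35 ] ext [0.043 0.044 0.064] zmax 0.084 topmean [ 0.531 -0.35   0.078] [81. 88. 91.]
[353 255  17  16 206] mid [ 0.446 -0.228] ext [0.0
[... 801 characters left out ...]
52] ext [0.061 0.064 0.03 ] zmax 0.05 topmean [ 0.734 -0.251  0.043] [132. 135. 137.]
[166 335  25  32 554] mid [ 0.395 -0.316] ext [0.045 0.044 0.064] zmax 0.084 topmean [ 0.396 -0.316  0.079] [91. 26. 61.]
[305 343  25  32 555] mid [ 0.66  -0.333] ext [0.045 0.044 0.064] zmax 0.084 topmean [ 0.66  -0.334  0.079] [94. 26. 63.]
[235 354  25  33 572] mid [ 0.529 -0.355] ext [0.045 0.044 0.063] zmax 0.083 topmean [ 0.529 -0.355  0.078] [114. 124. 133.]
[377 355  34  36 573] mid [ 0.798 -0.359] ext [0.061 0.064 0.03 ] zmax 0.05 topmean [ 0.801 -0.356  0.042] [134. 138. 139.]
[282 376  26  32 598] mid [ 0.616 -0.397] ext [0.045 0.043 0.064] zmax 0.084 topmean [ 0.616 -0.396  0.079] [95. 26. 63.]
```

View pics/top0c.png

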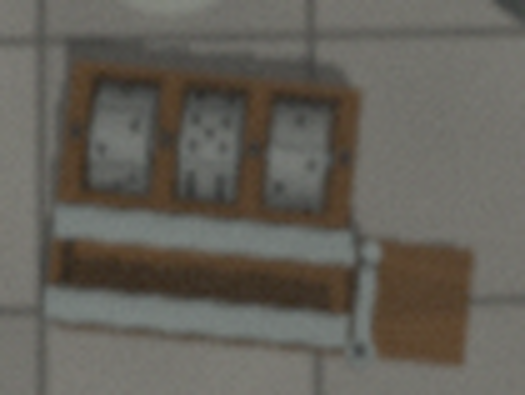

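View pics/side0c.png

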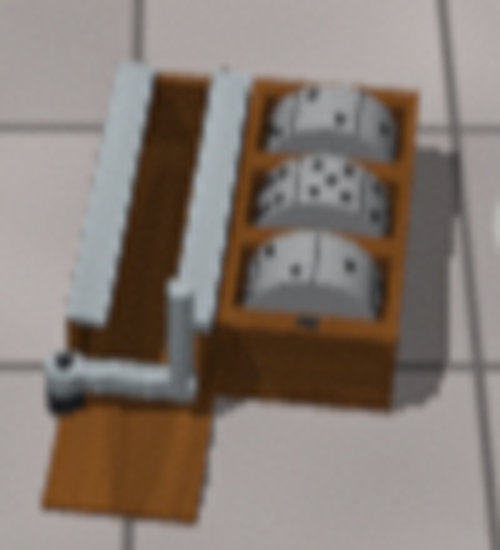

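Call:
send_rows --rows '[-0.539,-0.5185,0.11,0,0,84,0,-0.539,-0.5185,0.11,0,0,84,0,-0.539,-0.5185,0.11,0,0,84,0,-0.539,-0.5185,0.11,0,0,84,0,-0.539,-0.5185,0.11,0,0,84,0,-0.539,-0.5185,0.11,0,0,84,0,-0.539,-0.5185,0.11,0,0,84,0,-0.539,-0.5185,0.11,0,0,84,0,-0.539,-0.5185,0.11,0,0,84,0,-0.539,-0.5185,0.11,0,0,84,0,-0.539,-0.5185,0.11,0,0,84,0,-0.539,-0.5185,0.11,0,0,84,0,-0.539,-0.5185,0.11,0,0,84,0,-0.539,-0.5185,0.11,0,0,84,0,-0.539,-0.5185,0.11,0,0,84,0,-0.539,-0.5185,0.11,0,0,84,0,-0.539,-0.5185,0.11,0,0,84,0,-0.539,-0.5185,0.11,0,0,84,0,-0.539,-0.5185,0.11,0,0,84,0,-0.539,-0.5185,0.11,0,0,84,0]' --grip_force 20

```text
time: 1.77
position: [0.5498, -0.019, 0.1929]
orientation: [-179.9, -0.0, 82.9]
ft_force: [-0.2, 0.9, -0.5]
opening: -0.001
grip_force: 0.0
```

```bash
python3 - <<'E'
from h import *
import pickle
c=cams.capture("side");pickle.dump(c,open("side1.pkl","wb"));w=cloud(c)
s=env.read_state();p=s["position"];print(p)
m=(np.abs(w[...,:2]-p[:2])<.05).all(-1)&(w[...,2]>.105)
P=w[m]
print("min z",np.sort(P[:,2])[:5])
for a in np.arange(.11,.2,.01):
    Q=P[(P[:,2]>=a)&(P[:,2]<a+.01)]
    if len(Q)>3: print(a.round(2),len(Q),"x",Q[:,0].min().round(4),Q[:,0].max().round(4),"y",Q[:,1].min().round(4),np.median(Q[:,1]).round(4),Q[:,1].max().round(4))
# model fit of the rack: box top, apron, unrolled wheels
cs={n:pickle.load(open(f"{n}0.pkl","rb")) for n in("top","side")}
yaw=np.radians(-6.92);Rz=np.array([[np.cos(yaw),-np.sin(yaw),0],[np.sin(yaw),np.cos(yaw),0],[0,0,1]])
rows=[]
for n,o in(("top",(.5623,.0823,-.001)),("side",(.560,.081,0))):
    c=cs[n];f=8
    a,b,d,e=(205,170,100,75) if n=="top" else (240,155,95,100)
    im=cv2.resize(c["img"][b:b+e,a:a+d],None,fx=f,fy=f,interpolation=cv2.INTER_CUBIC)
    for poly in([(36,-52,52),(120,-52,52),(120,120,52),(36,120,52)],[(-36,-130,4),(36,-130,4),(36,-58,4),(-36,-58,4)],[(-15,-58,55),(-15,120,55)],[(15,-58,55),(15,120,55)],[(21,-66,18),(21,-66,90)]):
        q=proj(c,np.array(poly)/1000@Rz.T+o);q=((q-[a,b]+.5)*f).astype(int)
        cv2.polylines(im,[q],len(poly)>2,(0,255,0),1)
    cv2.imwrite(f"pics/ov_{n}.png",im)
    th=np.radians(np.arange(-75,76,1.0))  # angle from top toward +x
    strip=[]
    for yc in(-18,34,86):
        yy=np.linspace(-16,16,64)
        X,Y=np.meshgrid(th,yy,indexing="xy")
        pts=np.stack([78+32*np.sin(X),yc+Y,36+32*np.cos(X)],-1).reshape(-1,3)/1000@Rz.T+o
        q=proj(c,pts).astype(np.float32).reshape(64,len(th),2)
        t=cv2.remap(c["img"],q[...,0],q[...,1],cv2.INTER_CUBIC)
        t=cv2.resize(t,None,fx=2.5,fy=1.4)
        t=cv2.convertScaleAbs(t,alpha=1.6)
        for k in(-60,-30,0,30,60): cv2.line(t,(int((k+75)*2.5),0),(int((k+75)*2.5),6 if k else 88),(0,0,255),1)
        strip.append(t)
    rows.append(np.vstack(strip))
cv2.imwrite("pics/unroll0.png",np.hstack(rows))
a=cv2.imread("pics/ov_top.png");b=cv2.imread("pics/ov_side.png")
a=cv2.resize(a,(440,330));b=cv2.resize(b,(342,360))
o=np.zeros((360,790,3),np.uint8);o[:330,:440]=a;o[:,445:787]=b
cv2.imwrite("pics/ov.png",o)
E
```

```text
[ 0.54894219 -0.01747399  0.1932222 ]
min z [0.12377586 0.12434132 0.12510443 0.12512381 0.12560841]
0.12 13 x 0.5361 0.5555 y -0.0324 -0.0281 -0.021
0.13 39 x 0.5364 0.562 y -0.0315 -0.0273 -0.0188
0.14 48 x 0.5344 0.5621 y -0.0317 -0.0271 -0.0175
0.15 42 x 0.5345 0.56 y -0.0317 -0.0275 -0.0078
0.16 70 x 0.5181 0.5791 y -0.035 -0.028 -0.0083
0.17 179 x 0.5101 0.5853 y -0.0385 -0.0262 -0.0043
0.18 117 x 0.5022 0.5935 y -0.0375 -0.0284 -0.0017
0.19 136 x 0.5001 0.5976 y -0.0388 -0.0289 -0.0014
```

View pics/unroll0.png

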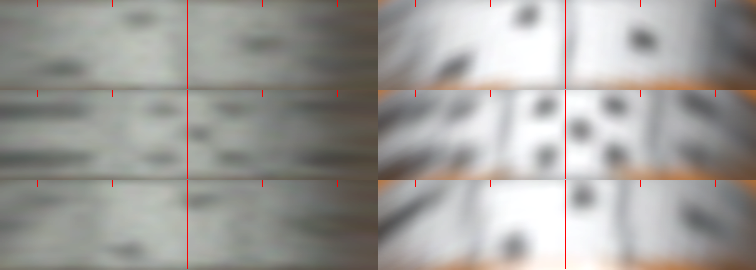

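View pics/ov.png

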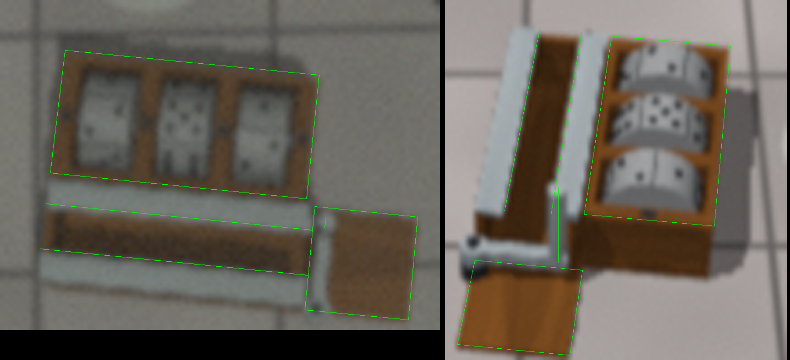

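Call:
send_rows --rows '[0.04,0.038,0,0,0,0,0,0.083,0.077,0,0,0,0,0,0.083,0.077,0.02,0,0,0,0,0.083,0.077,0.04,0,0,0,0,0.083,0.077,0.049,0,0,0,0,0.083,0.077,0.051,0,0,0,0,0.083,0.077,0.051,0,0,0,0]'

```text
time: 2.4
position: [0.6346, 0.0567, 0.1428]
orientation: [-179.9, 0.0, 83.1]
ft_force: [0.4, 0.9, -0.1]
opening: 0.003
grip_force: 0.0
```

Call:
send_rows --rows '[0,0,0.001,0,0,0,0,0,0,0.001,0,0,0,0,0,0,0.001,0,0,0,0]'

```text
time: 2.65
position: [0.6357, 0.0559, 0.143]
orientation: [179.9, -0.0, 83.0]
ft_force: [-0.2, -0.0, -0.1]
opening: 0.001
grip_force: 0.0
```

Call:
send_rows --rows '[0,0,0.001,0,0,0,0,0,0,0.001,0,0,0,0,0,0,0.001,0,0,0,0]'

```text
time: 2.9
position: [0.6356, 0.0561, 0.1411]
orientation: [180.0, -0.0, 83.0]
ft_force: [0.2, 0.4, -0.5]
opening: -0.0
grip_force: 0.0
```

Call:
send_rows --rows '[0,0,0.001,0,0,0,0,0,0,0.001,0,0,0,0,0,0,0.001,0,0,0,0]'

```text
time: 3.15
position: [0.6359, 0.0561, 0.1406]
orientation: [179.9, -0.0, 83.1]
ft_force: [-0.5, -1.6, 6.7]
opening: -0.0
grip_force: 3.1
```

Call:
send_rows --rows '[0,0,0.001,0,0,0,0,0,0,0.001,0,0,0,0,0,0,0.001,0,0,0,0]'

```text
time: 3.4
position: [0.6364, 0.0561, 0.1405]
orientation: [179.8, -0.0, 83.1]
ft_force: [-0.7, -1.0, 12.1]
opening: 0.003
grip_force: 6.4
```

Call:
send_rows --rows '[0,0.005,0,0,0,0,0,0,0.01,0,0,0,0,0,0,0.015,0.0001,0,0,0,0,0,0.02,0.0008,0,0,0,0,0,0.02,0.0008,0,0,0,0,0,0.02,-0.01,0,0,0,0,0,-0.022,-0.01,0,0,0,0,0,-0.023,-0.004,0,0,0,0,0,-0.022,0.0013,0,0,0,0,0,-0.017,0.0003,0,0,0,0,0,-0.013,0,0,0,0,0,0,-0.008,0,0,0,0,0,0,-0.003,0,0,0,0,0,0,0.002,0,0,0,0,0,0,0.007,0,0,0,0,0,0,0.012,0,0,0,0,0,0,0.017,0.0003,0,0,0,0,0,0.022,0.0013,0,0,0,0,0,0.022,0.0013,0,0,0,0,0,0.022,-0.012,0,0,0,0]'

```text
time: 5.07
position: [0.6569, 0.0535, 0.1487]
orientation: [-179.8, 0.0, 83.1]
ft_force: [-0.3, 0.8, 0.1]
opening: 0.002
grip_force: 0.0
```

```bash
cat >> h.py <<'E'
O=np.array([.560,.083,0]);yaw=np.radians(-6.92)
Rz=R.from_euler("z",yaw).as_matrix()
OFF={"top":np.array([.0023,-.0007,-.001]),"side":np.array([0,-.002,0])}
def rack(p): return (np.asarray(p)-O)@Rz
def unroll(fn):
    rows=[]
    for n in("top","side"):
        c=cams.capture(n);o=O+OFF[n]
        th=np.radians(np.arange(-75,76,1.0));strip=[]
        for yc in(-18,34,86):
            X,Y=np.meshgrid(th,np.linspace(-16,16,64))
            pts=np.stack([78+32*np.sin(X),yc+Y,36+32*np.cos(X)],-1).reshape(-1,3)/1000@Rz.T+o
            q=proj(c,pts).astype(np.float32).reshape(64,len(th),2)
            t=cv2.convertScaleAbs(cv2.resize(cv2.remap(c["img"],q[...,0],q[...,1],cv2.INTER_CUBIC),None,fx=2.5,fy=1.4),alpha=1.6)
            for k in(-60,-30,0,30,60): cv2.line(t,(int((k+75)*2.5),0),(int((k+75)*2.5),6 if k else 88),(0,0,255),1)
            strip.append(t)
        rows.append(np.vstack(strip))
    cv2.imwrite(fn,np.hstack(rows))
E
python3 -c "
from h import *
s=env.read_state();print(rack(s['position']),s['ft_force'],s['time'])"
```

```text
[ 0.09970377 -0.01764994  0.14874196] [-0.30159092  0.81941136  0.1494466 ] 5.0667
```

Call:
send_rows --rows '[0,-0.032,0,0,0,0,0,0,-0.032,0.008,0,0,0,0,0,-0.032,0.012,0,0,0,0,0,-0.027,0.012,0,0,0,0,0,-0.022,0.012,0,0,0,0,0,-0.017,0.012,0,0,0,0,0,-0.0125,0.012,0,0,0,0,0,-0.0125,0.012,0,0,0,0,0,-0.0125,0,0,0,0,0,0.03,0,0,0,0,0,0,0.052,0,0,0,0,0,0,0.052,0.001,0.008,0,0,0,0,0.052,0,0.0133,0,0,0,0]'

```text
time: 6.15
position: [0.664, 0.106, 0.1378]
orientation: [180.0, -0.0, 83.2]
ft_force: [-1.1, -0.2, -0.5]
opening: 0.0
grip_force: 0.0
```

Call:
send_rows --rows '[0,-0.005,-0.001,0,0,0,0,0,-0.009,-0.0013,0,0,0,0,0,-0.014,-0.0013,0,0,0,0,0,-0.019,-0.0013,0,0,0,0,0,-0.024,-0.0013,0,0,0,0,0,-0.029,-0.0013,0,0,0,0,0,-0.034,-0.0013,0,0,0,0,0,-0.039,-0.001,0,0,0,0,0,-0.044,0,0,0,0,0,0,-0.044,0,0,0,0,0]'

```text
time: 6.98
position: [0.6188, 0.1101, 0.1372]
orientation: [-179.9, 0.0, 83.0]
ft_force: [0.8, 0.1, -0.4]
opening: 0.005
grip_force: 0.0
```

Call:
send_rows --rows '[0,0,-0.03,0,0,0,0,-0.04,-0.03,-0.05,0,0,0,0,-0.08,-0.06,-0.06,0,0,0,0,-0.12,-0.09,-0.06,0,0,0,0,-0.15,-0.1,-0.06,0,0,0,0,-0.18,-0.13,-0.06,0,0,0,0]'

```text
time: 7.48
position: [0.4819, -0.0413, 0.1978]
orientation: [179.9, 0.0, 83.1]
ft_force: [0.8, -0.8, 0.3]
opening: 0.0
grip_force: 0.0
```

```bash
python3 -c "
from h import *
unroll('pics/u1.png');s=env.read_state();print(rack(s['position']),s['time'])"
```

```text
[-0.06506342 -0.13434636  0.19740404] 7.5833
```

View pics/u1.png

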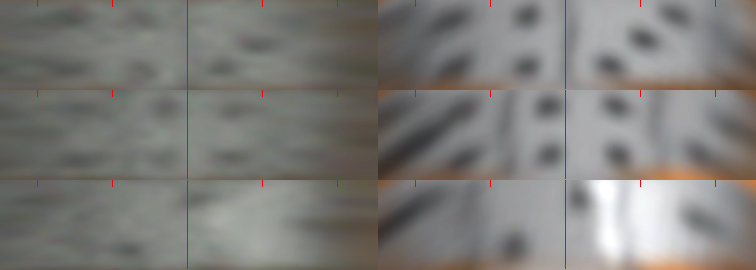

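Call:
send_rows --rows '[0.04,0.04,0,0,0,0,0,0.08,0.08,0,0,0,0,0,0.11,0.115,0.01,0,0,0,0,0.128,0.1436,0.03,0,0,0,0,0.128,0.1436,0.05,0,0,0,0,0.128,0.1436,0.0587,0,0,0,0,0.128,0.1486,0.0587,0,0,0,0,0.128,0.1536,0.0587,0,0,0,0,0.128,0.1604,0.0587,0,0,0,0,0.128,0.1604,0.0587,0,0,0,0,0.128,0.1604,0.047,0,0,0,0,0.165,0.1638,0.047,0,0,0,0,0.18,0.1638,0.047,0,0,0,0,0.18,0.1638,0.0587,0,0,0,0,0.18,0.1638,0.0587,0,0,0,0,0.18,0.158,0.0587,0,0,0,0,0.18,0.152,0.0587,0,0,0,0,0.18,0.146,0.0587,0,0,0,0,0.18,0.1403,0.0587,0,0,0,0,0.18,0.1403,0.0587,0,0,0,0]'

```text
time: 9.25
position: [0.6432, 0.1215, 0.1404]
orientation: [179.9, -0.0, 83.0]
ft_force: [-1.0, 2.4, 9.6]
opening: 0.0
grip_force: 4.7
```

Call:
send_rows --rows '[0,0,-0.012,0,0,0,0,0,0.0235,-0.012,0,0,0,0,0,0.0235,0,0,0,0,0,0,0.0235,0,0,0,0,0,0,0.018,0,0,0,0,0,0,0.012,0,0,0,0,0,0,0.006,0,0,0,0,0,0,0,0,0,0,0,0,0,0,0,0,0,0,0,0,0,-0.012,0,0,0,0,0,0.0235,-0.012,0,0,0,0,0,0.0235,0,0,0,0,0,0,0.0235,0,0,0,0,0,0,0.018,0,0,0,0,0,0,0.012,0,0,0,0,0,0,0.006,0,0,0,0,0,0,0,0,0,0,0,0,0,0,0,0,0,0,0,0,0,-0.012,0,0,0,0,0.04,0,-0.012,0,0,0,0]'

```text
time: 10.92
position: [0.6483, 0.1576, 0.1531]
orientation: [180.0, 0.0, 82.8]
ft_force: [1.4, 0.4, 0.7]
opening: 0.002
grip_force: 0.0
```

Call:
send_rows --rows '[0,-0.013,0,0,0,0,0,0,-0.013,0.012,0,0,0,0,0,-0.013,0.012,0,0,0,0,0,-0.006,0.012,0,0,0,0,0,0,0.012,0,0,0,0,0,0.006,0.012,0,0,0,0,0,0.013,0.012,0,0,0,0,0,0.013,0.012,0,0,0,0,0,0.013,0,0,0,0,0,0,-0.013,0,0,0,0,0,0,-0.013,0.012,0,0,0,0,0,-0.013,0.012,0,0,0,0,0,-0.006,0.012,0,0,0,0,0,0,0.012,0,0,0,0,0,0.006,0.012,0,0,0,0,0,0.013,0.012,0,0,0,0,0,0.013,0.012,0,0,0,0,0,0.013,0,0,0,0,0,0,0,0,0,0,0,0,0,0,0,0,0,0,0]'

```text
time: 12.58
position: [0.647, 0.1617, 0.1511]
orientation: [-179.9, 0.0, 83.1]
ft_force: [0.4, -0.8, 0.3]
opening: -0.003
grip_force: 0.0
```

Call:
send_rows --rows '[0,-0.013,0,0,0,0,0,0,-0.013,0.012,0,0,0,0,0,-0.013,0.012,0,0,0,0,0,-0.006,0.012,0,0,0,0,0,0,0.012,0,0,0,0,0,0.006,0.012,0,0,0,0,0,0.013,0.012,0,0,0,0,0,0.013,0.012,0,0,0,0,0,0.013,0,0,0,0,0,0,-0.013,0,0,0,0,0,0,-0.013,0.012,0,0,0,0,0,-0.013,0.012,0,0,0,0,0,-0.006,0.012,0,0,0,0,0,0,0.012,0,0,0,0,0,0.006,0.012,0,0,0,0,0,0.013,0.012,0,0,0,0,0,0.013,0.012,0,0,0,0,0,0.013,-0.03,0,0,0,0]'

```text
time: 14.08
position: [0.6599, 0.1595, 0.1733]
orientation: [-179.4, 0.2, 83.0]
ft_force: [-0.6, -0.3, -0.6]
opening: 0.002
grip_force: 0.0
```

Call:
send_rows --rows '[-0.03,-0.02,-0.02,0,0,0,0,-0.06,-0.04,-0.03,0,0,0,0,-0.09,-0.06,-0.03,0,0,0,0,-0.12,-0.08,-0.03,0,0,0,0,-0.15,-0.1,-0.03,0,0,0,0,-0.18,-0.12,-0.03,0,0,0,0,-0.2,-0.14,-0.03,0,0,0,0,-0.22,-0.16,-0.03,0,0,0,0,-0.22,-0.16,-0.03,0,0,0,0]'

```text
time: 14.83
position: [0.4729, -0.0409, 0.2098]
orientation: [-179.8, -0.0, 82.9]
ft_force: [0.8, -0.5, -0.1]
opening: 0.002
grip_force: 0.0
```

```bash
python3 -c "
from h import *
s=env.read_state();print(rack(s['position']),s['time'])
unroll('pics/u2.png')"
```

```text
[-0.07151336 -0.13344904  0.20983942] 14.8333
```

View pics/u2.png

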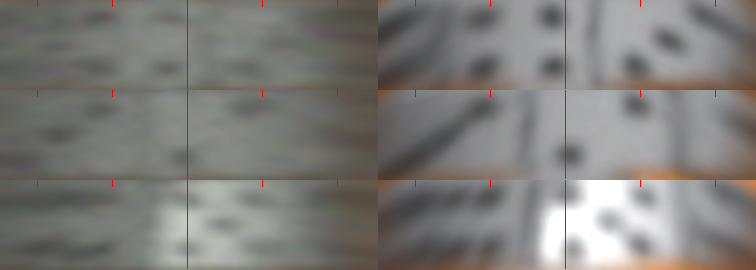

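Call:
send_rows --rows '[0.03,0.03,0,0,0,0,0,0.055,0.06,0.01,0,0,0,0,0.08,0.09,0.02,0,0,0,0,0.1,0.115,0.03,0,0,0,0,0.1155,0.1434,0.045,0,0,0,0,0.1155,0.1434,0.058,0,0,0,0,0.1155,0.1434,0.058,0,0,0,0,0.1155,0.1434,0.058,0,0,0,0]'

```text
time: 15.6
position: [0.6322, 0.0592, 0.1512]
orientation: [-179.8, 0.0, 83.1]
ft_force: [-0.2, -1.3, 1.1]
opening: -0.004
grip_force: 0.0
```

```bash
python3 -c "
from h import *
s=env.read_state();print(rack(s['position']),s['time'])"
```

```text
[ 0.07452695 -0.01493642  0.15115532] 15.6
```

Call:
send_rows --rows '[0,0,0.012,0,0,0,0,0,0,0.012,0,0,0,0,0,0.005,0.012,0,0,0,0,0,0.0106,0.012,0,0,0,0,0,0.0106,0.012,0,0,0,0,0,0.0106,0,0,0,0,0,0.03,0.0081,0,0,0,0,0,0.049,0.0081,0,0,0,0,0,0.049,0.0081,0.012,0,0,0,0,0.049,0.0081,0.012,0,0,0,0,0.049,0.004,0.012,0,0,0,0,0.049,0.0003,0.012,0,0,0,0,0.049,0.0003,0.012,0,0,0,0,0.049,0.0003,0,0,0,0,0,0.08,0.0087,0,0,0,0,0,0.101,0.0087,0,0,0,0,0,0.101,0.0087,0.012,0,0,0,0,0.101,0.0087,0.012,0,0,0,0]'

```text
time: 17.1
position: [0.6537, 0.1588, 0.1408]
orientation: [179.9, -0.1, 83.1]
ft_force: [0.2, 1.4, 0.4]
opening: 0.003
grip_force: 0.0
```

Call:
send_rows --rows '[0,-0.005,0,0,0,0,0,0,-0.009,0,0,0,0,0,0,-0.009,0,0,0,0,0,0,-0.009,-0.03,0,0,0,0,-0.03,-0.02,-0.06,0,0,0,0,-0.06,-0.04,-0.07,0,0,0,0,-0.09,-0.06,-0.07,0,0,0,0,-0.12,-0.08,-0.07,0,0,0,0,-0.15,-0.1,-0.07,0,0,0,0,-0.18,-0.12,-0.07,0,0,0,0,-0.2,-0.14,-0.07,0,0,0,0,-0.22,-0.16,-0.07,0,0,0,0,-0.22,-0.16,-0.07,0,0,0,0]'

```text
time: 18.18
position: [0.4639, -0.0435, 0.2102]
orientation: [-179.8, -0.0, 82.9]
ft_force: [0.0, -0.2, -0.1]
opening: 0.003
grip_force: 0.0
```

```bash
python3 -c "
from h import *
s=env.read_state();print(rack(s['position']),s['time'])
unroll('pics/u3.png')"
```

```text
[-0.08020422 -0.13716464  0.21015533] 18.1833
```

View pics/u3.png

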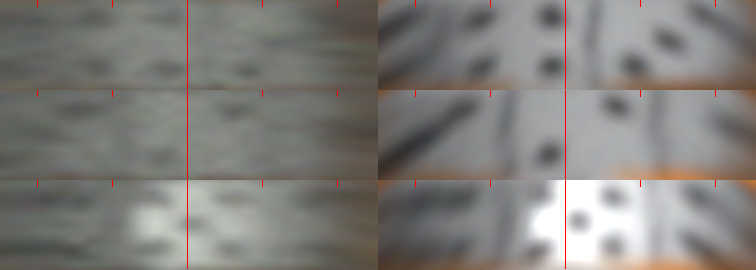

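Call:
send_rows --rows '[0.03,0.03,0,0,0,0,0,0.055,0.06,0.01,0,0,0,0,0.08,0.09,0.02,0,0,0,0,0.1,0.115,0.03,0,0,0,0,0.119,0.153,0.045,0,0,0,0,0.119,0.153,0.065,0,0,0,0,0.119,0.153,0.0705,0,0,0,0,0.119,0.153,0.0705,0,0,0,0]'

```text
time: 18.95
position: [0.6358, 0.0599, 0.1406]
orientation: [179.8, -0.1, 83.1]
ft_force: [2.2, 4.9, 7.5]
opening: 0.002
grip_force: 3.7
```

Call:
send_rows --rows '[0,0,0.001,0,0,0,0,0,0.004,0.001,0,0,0,0,0,0.008,0.001,0,0,0,0,0,0.0112,0.001,0,0,0,0,0,0.0112,0.001,0,0,0,0,0,0.0112,-0.012,0,0,0,0,0.03,0.0025,-0.012,0,0,0,0,0.048,0.0025,-0.012,0,0,0,0,0.048,0.0025,0.0007,0,0,0,0,0.048,0.0025,0.0007,0,0,0,0,0.048,-0.001,0.0007,0,0,0,0,0.048,-0.001,0.0007,0,0,0,0]'

```text
time: 19.95
position: [0.6394, 0.1067, 0.1405]
orientation: [179.8, -0.1, 83.1]
ft_force: [0.3, 6.1, 10.6]
opening: 0.003
grip_force: 5.4
```

Call:
send_rows --rows '[0,0,-0.03,0,0,0,0,-0.03,-0.02,-0.06,0,0,0,0,-0.06,-0.04,-0.07,0,0,0,0,-0.09,-0.06,-0.07,0,0,0,0,-0.12,-0.08,-0.07,0,0,0,0,-0.15,-0.1,-0.07,0,0,0,0,-0.17,-0.12,-0.07,0,0,0,0,-0.17,-0.14,-0.07,0,0,0,0,-0.17,-0.16,-0.07,0,0,0,0,-0.17,-0.16,-0.07,0,0,0,0]'

```text
time: 20.78
position: [0.456, -0.0436, 0.2089]
orientation: [-179.8, -0.0, 83.0]
ft_force: [1.5, 0.3, 0.4]
opening: 0.001
grip_force: 0.0
```

```bash
python3 -c "
from h import *
s=env.read_state();print(rack(s['position']),s['time'])
unroll('pics/u4.png')
c=cams.capture('side');w=cloud(c);w-=[0,-.003,0];r=rack(w)
m=(abs(r[...,0])<.06)&(r[...,1]>-.15)&(r[...,1]<-.04)&(r[...,2]>.07)&(r[...,2]<.1)
print(r[m].mean(0),r[m].min(0),r[m].max(0),m.sum())
"
```

```text
[-0.08797185 -0.13816388  0.20888007] 20.7833
[ 0.0212679  -0.06837141  0.08331193] [ 0.01644929 -0.07475676  0.07031508] [ 0.02586672 -0.06011707  0.09461491] 44
```

View pics/u4.png

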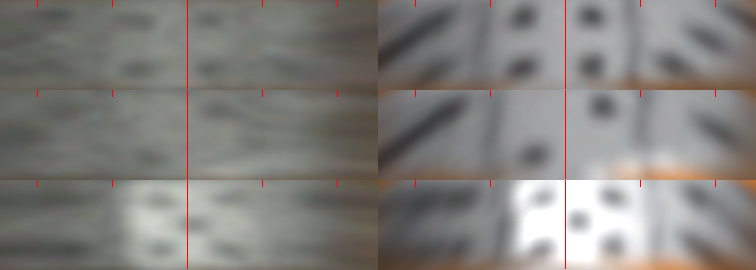

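Call:
send_rows --rows '[0.02,0.03,0,0,0,0,0.4,0.04,0.06,0,0,0,0,0.06,0.09,0.01,0,0,0,0.4,0.072,0.109,0.025,0,0,0,0.4,0.072,0.109,0.025,0,0,0,0.4,0.072,0.109,0.025,0,0,0,0.4]'

```text
schema error: expected a multiple of 7 numbers
```

```bash
python3 -c "
from h import *
s=env.read_state();print(rack(s['position']),s['time'],s['opening'])"
```

```text
[-0.08404733 -0.13787249  0.20926659] 20.9333 0.0009010114494361192
```

Call:
send_rows --rows '[0.02,0.03,0,0,0,0,0.4,0.04,0.06,0,0,0,0,0.4,0.06,0.09,0.01,0,0,0,0.4,0.072,0.105,0.025,0,0,0,0.4,0.072,0.105,0.025,0,0,0,0.4,0.072,0.105,0.025,0,0,0,0.4]'

```text
time: 21.43
position: [0.573, 0.016, 0.1829]
orientation: [-179.9, 0.0, 83.2]
ft_force: [-0.9, 0.1, -1.1]
opening: 0.4
grip_force: 0.0
```

```bash
python3 -c "
from h import *
s=env.read_state();print(rack(s['position']),s['time'],s['opening'])"
```

```text
[ 0.02093792 -0.06497385  0.18286332] 21.4333 0.400252259219546
```

Centred over the peg. Descend and pinch.

Call:
send_rows --rows '[-0.002,0,0.025,0,0,0,0.4,-0.002,0,0.047,0,0,0,0.4,-0.002,0,0.047,0,0,0,0.4,-0.002,0,0.047,0,0,0,0,-0.002,0,0.047,0,0,0,0,-0.002,0,0.047,0,0,0,0,-0.002,0,0.047,0,0,0,0]' --grip_force 20

```text
time: 22.02
position: [0.573, 0.013, 0.1385]
orientation: [179.8, 0.0, 83.1]
ft_force: [4.7, -3.0, -2.0]
opening: 0.129
grip_force: 21.6
```

Call:
send_rows --rows '[-0.0082,-0.0006,0,0,0,0,0,-0.0163,-0.0025,0,0,0,0,0,-0.0239,-0.0055,0,0,0,0,0,-0.0311,-0.0096,0,0,0,0,0,-0.0375,-0.0148,0,0,0,0,0,-0.0431,-0.0208,0,0,0,0,0,-0.0477,-0.0276,0,0,0,0,0,-0.0513,-0.0351,0,0,0,0,0,-0.0537,-0.043,0,0,0,0,0,-0.0549,-0.0511,0,0,0,0,0,-0.055,-0.0566,0,0,0,0,0,-0.0548,-0.0599,0,0,0,0,0,-0.0548,-0.0599,0,0,0,0,0,-0.0548,-0.0599,0,0,0,0,0]'

```text
time: 23.18
position: [0.5063, -0.034, 0.1383]
orientation: [179.9, 0.0, 83.1]
ft_force: [-1.1, -4.7, 11.1]
opening: 0.131
grip_force: 22.7
```

Call:
send_rows --rows '[0,0,0,0,0,0,0.4,0,0,0,0,0,0,0.4,0,0,-0.03,0,0,0,0.4,0,0,-0.065,0,0,0,0.4,-0.02,-0.02,-0.08,0,0,0,0.4,-0.02,-0.05,-0.09,0,0,0,0.4,-0.02,-0.08,-0.09,0,0,0,0.4,-0.02,-0.08,-0.09,0,0,0,0.4]'

```text
time: 23.85
position: [0.4196, -0.0429, 0.2275]
orientation: [-179.8, -0.0, 83.1]
ft_force: [0.7, 0.4, 0.4]
opening: 0.404
grip_force: 0.0
```

```bash
cat >> h.py <<'E'
def jars(verbose=True):
    out={}
    for n in("top","side"):
        c=cams.capture(n);w=cloud(c)-(np.array([.0023,.0005,0]) if n=="top" else np.array([0,-.003,0]))
        z=w[...,2];hsv=cv2.cvtColor(c["img"],cv2.COLOR_BGR2HSV)
        m=(z>.03)&(z<.1)&(w[...,1]<.2)&(w[...,1]>-.6)&(w[...,0]>.25)&(w[...,0]<.9)
        k,lab,st,ce=cv2.connectedComponentsWithStats(m.astype(np.uint8))
        for i in range(1,k):
            P=w[lab==i]
            if st[i,4]<25 or P[:,2].max()<.07 or np.ptp(P[:,0])>.06: continue
            b,g,r=c["img"][lab==i].mean(0)
            mid=(P.min(0)+P.max(0))/2
            print(n,"world",mid[:2].round(4),"rack",rack(mid)[:2].round(4),"zmax",P[:,2].max().round(3),"purple" if g<.8*r else "JAR")
        r=rack(w)
        m=(r[...,0]>-.1)&(r[...,0]<.05)&(r[...,1]>-.16)&(r[...,1]<-.04)&(z>.075)&(z<.1)
        if m.sum()>3: print(n,"peg?",((r[m].min(0)+r[m].max(0))/2).round(4),m.sum())
    s=env.read_state();print("tcp",s["position"].round(4),"rack",rack(s["position"]).round(4),s["time"],s["opening"])
E
python3 -c "
from h import *
jars()"
```

```text
top world [ 0.6606 -0.3287] rack [ 0.1495 -0.3966] zmax 0.083 JAR
top world [ 0.6149 -0.3906] rack [ 0.1116 -0.4636] zmax 0.082 purple
top world [ 0.5866 -0.227 ] rack [ 0.0638 -0.3045] zmax 0.084 JAR
top world [ 0.5283 -0.3503] rack [ 0.0207 -0.4339] zmax 0.083 JAR
top world [ 0.4438 -0.2287] rack [-0.0778 -0.3234] zmax 0.083 JAR
top world [ 0.3954 -0.3123] rack [-0.1157 -0.4123] zmax 0.082 purple
top peg? [-0.0403 -0.1212  0.0869] 15
side world [ 0.444  -0.2305] rack [-0.0773 -0.3252] zmax 0.084 JAR
side world [ 0.5863 -0.2289] rack [ 0.0637 -0.3065] zmax 0.085 JAR
side world [ 0.3954 -0.3131] rack [-0.1157 -0.4131] zmax 0.084 purple
side world [ 0.6611 -0.3301] rack [ 0.1501 -0.3979] zmax 0.084 purple
side world [ 0.5287 -0.3523] rack [ 0.0214 -0.4359] zmax 0.085 JAR
side world [ 0.6157 -0.3937] rack [ 0.1128 -0.4665] zmax 0.084 purple
side peg? [-0.0399 -0.1208  0.0848] 40
tcp [ 0.4238 -0.0438  0.2276] rack [-0.1199 -0.1423  0.2276] 23.95 0.4024958914507443
```

Call:
send_rows --rows '[-0.025,0.03,0,0,0,0,0.5,-0.05,0.06,0,0,0,0,0.5,-0.075,0.09,0,0,0,0,0.5,-0.1,0.12,0.01,0,0,0,0.5,-0.125,0.15,0.02,0,0,0,0.5,-0.15,0.17,0.035,0,0,0,0.5,-0.1635,0.1837,0.05,0,0,0,0.5,-0.1635,0.1837,0.05,0,0,0,0.5,-0.1635,0.1837,0.05,0,0,0,0.5]'

```text
time: 24.7
position: [0.5873, -0.2289, 0.1753]
orientation: [-179.9, -0.1, 83.0]
ft_force: [0.7, -0.1, 0.0]
opening: 0.501
grip_force: 0.0
```

```bash
python3 -c "
from h import *
s=env.read_state();print(rack(s['position']),s['time'],s['opening'])"
```

```text
[ 0.06466943 -0.30632968  0.17533353] 24.7 0.5013241824827057
```

Call:
send_rows --rows '[0,-0.001,0.025,0,0,0,0.5,0,-0.001,0.049,0,0,0,0.5,0,-0.001,0.049,0,0,0,0.5,0,-0.001,0.049,0,0,0,0,0,-0.001,0.049,0,0,0,0,0,-0.001,0.049,0,0,0,0,0,-0.001,0.049,0,0,0,0,0,-0.001,0.049,0,0,0,0]' --grip_force 40

```text
time: 25.37
position: [0.5864, -0.2284, 0.1296]
orientation: [179.9, 0.0, 83.1]
ft_force: [1.3, 0.9, 6.9]
opening: 0.191
grip_force: 40.0
```

```bash
python3 -c "
from h import *
s=env.read_state();print(rack(s['position']),s['time'],s['opening'])"
```

```text
[ 0.06371545 -0.30600002  0.1296008 ] 25.3667 0.19124372237069895
```

Call:
send_rows --rows '[0,0,-0.015,0,0,0,0,0,0,-0.03,0,0,0,0,0.03,-0.012,-0.03,0,0,0,0,0.06,-0.024,-0.03,0,0,0,0,0.09,-0.034,-0.03,0,0,0,0,0.12,-0.044,-0.03,0,0,0,0,0.15,-0.054,-0.03,0,0,0,0,0.18,-0.06,-0.03,0,0,0,0,0.205,-0.0637,-0.03,0,0,0,0,0.218,-0.0637,-0.03,0,0,0,0,0.218,-0.0637,-0.03,0,0,0,0,0.218,-0.0637,-0.03,0,0,0,0]'

```text
time: 26.37
position: [0.5493, -0.0042, 0.1584]
orientation: [180.0, 0.0, 83.1]
ft_force: [0.1, 0.4, -1.1]
opening: 0.194
grip_force: 39.4
```

```bash
python3 -c "
from h import *
s=env.read_state();print(rack(s['position']),s['time'],s['opening'],s['ft_force'])
jars()
"
```

```text
[-1.10854888e-04 -8.78438536e-02  1.58411707e-01] 26.3667 0.1942249646554667 [ 0.06944697  0.39261647 -1.06970958]
top world [ 0.6605 -0.3286] rack [ 0.1493 -0.3965] zmax 0.082 JAR
top world [ 0.615  -0.3917] rack [ 0.1118 -0.4646] zmax 0.084 JAR
top world [ 0.5282 -0.3503] rack [ 0.0206 -0.434 ] zmax 0.083 JAR
top world [ 0.4439 -0.2288] rack [-0.0777 -0.3235] zmax 0.084 JAR
top world [ 0.3954 -0.3115] rack [-0.1159 -0.4115] zmax 0.083 JAR
side world [ 0.444  -0.2304] rack [-0.0774 -0.3251] zmax 0.083 JAR
side world [ 0.3954 -0.3123] rack [-0.1158 -0.4122] zmax 0.083 purple
side world [ 0.6609 -0.3298] rack [ 0.1499 -0.3977] zmax 0.084 purple
side world [ 0.5287 -0.3518] rack [ 0.0213 -0.4354] zmax 0.083 JAR
side world [ 0.6159 -0.3943] rack [ 0.113  -0.4671] zmax 0.084 purple
side peg? [-0.013  -0.1072  0.0876] 129
tcp [ 0.5492 -0.0052  0.1583] rack [-1.000e-04 -8.890e-02  1.583e-01] 26.4667 0.191645317362128
```

Call:
send_rows --rows '[0,0,0.012,0,0,0,0,0,0,0.022,0,0,0,0,0,0,0.022,0,0,0,0]'

```text
time: 26.72
position: [0.5484, -0.0052, 0.1344]
orientation: [-179.8, -0.0, 83.0]
ft_force: [0.5, -0.7, -1.7]
opening: 0.192
grip_force: 39.4
```

Call:
send_rows --rows '[0,0,0.001,0,0,0,0,0,0,0.002,0,0,0,0,0,0,0.002,0,0,0,0]'

```text
time: 26.97
position: [0.5491, -0.0045, 0.1343]
orientation: [180.0, -0.0, 83.0]
ft_force: [0.4, -0.8, -1.7]
opening: 0.197
grip_force: 39.4
```

Call:
send_rows --rows '[0,0,0.001,0,0,0,0,0,0,0.0015,0,0,0,0,0,0,0.0015,0,0,0,0]'

```text
time: 27.22
position: [0.5495, -0.0043, 0.1335]
orientation: [179.9, -0.0, 83.1]
ft_force: [0.5, -0.5, 5.3]
opening: 0.195
grip_force: 39.9
```

Call:
send_rows --rows '[0,0,-0.002,0,0,0,0,0.01,0,-0.002,0,0,0,0,0.02,0,-0.002,0,0,0,0,0.03,0,-0.002,0,0,0,0,0.04,0,-0.002,0,0,0,0,0.05,0,-0.002,0,0,0,0,0.06,0,-0.002,0,0,0,0,0.06,0,-0.002,0,0,0,0]'

```text
time: 27.88
position: [0.5564, 0.0573, 0.1346]
orientation: [180.0, -0.0, 83.2]
ft_force: [-0.2, 0.6, -1.6]
opening: 0.192
grip_force: 39.3
```

Call:
send_rows --rows '[0.01,0,0,0,0,0,0,0.02,0,0,0,0,0,0,0.035,0,0,0,0,0,0,0.05,0,0,0,0,0,0,0.065,0,0,0,0,0,0,0.08,0,0,0,0,0,0,0.095,0,0,0,0,0,0,0.105,0,0,0,0,0,0,0.115,0,0,0,0,0,0,0.115,0,0,0,0,0,0,0.115,0,0,0,0,0,0]'

```text
time: 28.8
position: [0.57, 0.1697, 0.1346]
orientation: [-180.0, 0.0, 83.1]
ft_force: [1.0, -0.2, -1.9]
opening: 0.196
grip_force: 39.4
```

```bash
python3 -c "
from h import *
s=env.read_state();print(rack(s['position']),s['time'],s['opening'],s['ft_force'])
"
```

```text
[-0.00047113  0.08727147  0.13457685] 28.8 0.19629468185683405 [ 1.02225917 -0.1612362  -1.88884776]
```

Call:
send_rows --rows '[0,0,0.0012,0,0,0,0,0,0,0.0012,0,0,0,0,0,0,0.0012,0,0,0,0.4,0,0,0.0012,0,0,0,0.4,0,0,0.0012,0,0,0,0.4,0,0,-0.03,0,0,0,0.4,0,0,-0.065,0,0,0,0.4,0,0,-0.08,0,0,0,0.4]'

```text
time: 29.47
position: [0.5709, 0.1694, 0.2181]
orientation: [179.8, -0.1, 83.1]
ft_force: [0.7, 0.5, 1.0]
opening: 0.402
grip_force: 0.0
```

Call:
send_rows --rows '[-0.035,-0.006,0,0,0,0,0.5,-0.07,-0.013,0,0,0,0,0.5,-0.105,-0.02,0,0,0,0,0.5,-0.14,-0.026,0,0,0,0,0.5,-0.175,-0.033,0,0,0,0,0.5,-0.21,-0.04,0,0,0,0,0.5,-0.245,-0.046,0,0,0,0,0.5,-0.28,-0.053,0,0,0,0,0.5,-0.315,-0.06,0,0,0,0,0.5,-0.35,-0.066,0.005,0,0,0,0.5,-0.38,-0.072,0.02,0,0,0,0.5,-0.411,-0.077,0.03,0,0,0,0.5,-0.411,-0.077,0.038,0,0,0,0.5,-0.411,-0.077,0.038,0,0,0,0.5]'

```text
time: 30.63
position: [0.4432, -0.2303, 0.1754]
orientation: [-179.9, -0.1, 82.9]
ft_force: [0.4, 0.4, -0.9]
opening: 0.503
grip_force: 0.0
```

```bash
python3 -c "
from h import *
jars()
"
```

```text
top world [ 0.6614 -0.3277] rack [ 0.1502 -0.3955] zmax 0.082 JAR
top world [ 0.6148 -0.391 ] rack [ 0.1115 -0.4639] zmax 0.083 purple
top world [ 0.5281 -0.3505] rack [ 0.0206 -0.4342] zmax 0.084 JAR
top world [ 0.5055 -0.0266] rack [-0.0409 -0.1154] zmax 0.092 JAR
top world [ 0.4067 -0.2025] rack [-0.1177 -0.3018] zmax 0.082 JAR
top peg? [-0.0403 -0.1212  0.0874] 15
side world [ 0.4065 -0.2084] rack [-0.1173 -0.3078] zmax 0.083 JAR
side world [ 0.3958 -0.313 ] rack [-0.1153 -0.4129] zmax 0.084 purple
side world [ 0.6608 -0.3298] rack [ 0.1498 -0.3976] zmax 0.085 purple
side world [ 0.5286 -0.3531] rack [ 0.0214 -0.4367] zmax 0.085 JAR
side world [ 0.6158 -0.3938] rack [ 0.1129 -0.4666] zmax 0.084 purple
side peg? [-0.0407 -0.1215  0.0857] 37
tcp [ 0.444  -0.2289  0.1766] rack [-0.0776 -0.3236  0.1766] 30.7333 0.5018999424109899
```

Call:
send_rows --rows '[-0.03,0.025,0,0,0,0,0.5,-0.06,0.05,0,0,0,0,0.5,-0.09,0.075,0,0,0,0,0.5,-0.1115,0.0986,0,0,0,0,0.5,-0.1115,0.0986,0,0,0,0,0.5,-0.1115,0.0986,0,0,0,0,0.5]'

```text
time: 31.23
position: [0.5295, -0.3513, 0.1768]
orientation: [180.0, 0.0, 83.1]
ft_force: [-0.2, -0.0, 0.5]
opening: 0.5
grip_force: 0.0
```

```bash
python3 -c "
from h import *
jars()
"
```

```text
top world [ 0.6605 -0.3286] rack [ 0.1493 -0.3965] zmax 0.084 JAR
top world [ 0.6162 -0.3869] rack [ 0.1124 -0.4597] zmax 0.084 purple
top world [ 0.5282 -0.3503] rack [ 0.0207 -0.434 ] zmax 0.082 JAR
top world [ 0.3998 -0.315 ] rack [-0.1111 -0.4144] zmax 0.084 purple
top peg? [-0.0403 -0.1212  0.0862] 15
side world [ 0.4063 -0.2087] rack [-0.1174 -0.3081] zmax 0.084 JAR
side world [ 0.3954 -0.3123] rack [-0.1158 -0.4123] zmax 0.084 purple
side world [ 0.6609 -0.3301] rack [ 0.1499 -0.3979] zmax 0.085 purple
side world [ 0.5286 -0.353 ] rack [ 0.0214 -0.4366] zmax 0.083 JAR
side world [ 0.6158 -0.3938] rack [ 0.1129 -0.4666] zmax 0.085 purple
tcp [ 0.5285 -0.3503  0.1769] rack [ 0.0209 -0.4339  0.1769] 31.3333 0.5017708995001559
```

Call:
send_rows --rows '[-0.001,0,0.025,0,0,0,0.5,-0.001,0,0.05,0,0,0,0.5,-0.001,0,0.05,0,0,0,0.5,-0.001,0,0.05,0,0,0,0,-0.001,0,0.05,0,0,0,0,-0.001,0,0.05,0,0,0,0,-0.001,0,0.05,0,0,0,0,-0.001,0,0.05,0,0,0,0]'

```text
time: 32.0
position: [0.5287, -0.353, 0.128]
orientation: [179.9, 0.1, 83.1]
ft_force: [-0.2, 0.7, 5.7]
opening: 0.191
grip_force: 40.1
```

Call:
send_rows --rows '[0,0,-0.015,0,0,0,0,0,0,-0.03,0,0,0,0,0.035,-0.002,-0.03,0,0,0,0,0.07,-0.004,-0.03,0,0,0,0,0.105,-0.006,-0.03,0,0,0,0,0.14,-0.008,-0.03,0,0,0,0,0.175,-0.01,-0.03,0,0,0,0,0.21,-0.012,-0.03,0,0,0,0,0.245,-0.014,-0.03,0,0,0,0,0.28,-0.017,-0.03,0,0,0,0,0.31,-0.02,-0.03,0,0,0,0,0.335,-0.021,-0.03,0,0,0,0,0.347,-0.021,-0.03,0,0,0,0,0.347,-0.021,-0.03,0,0,0,0,0.347,-0.021,-0.022,0,0,0,0,0.347,-0.021,-0.012,0,0,0,0,0.347,-0.021,-0.009,0,0,0,0,0.347,-0.021,-0.009,0,0,0,0]'

```text
time: 33.5
position: [0.549, -0.0069, 0.1342]
orientation: [-179.9, -0.0, 83.0]
ft_force: [0.6, 0.0, -0.1]
opening: 0.194
grip_force: 39.4
```

```bash
python3 -c "
from h import *
jars()
"
```

```text
top world [ 0.6605 -0.3284] rack [ 0.1493 -0.3963] zmax 0.083 JAR
top world [ 0.6149 -0.3907] rack [ 0.1116 -0.4636] zmax 0.083 JAR
top world [ 0.4066 -0.2062] rack [-0.1174 -0.3056] zmax 0.083 JAR
top world [ 0.3954 -0.3122] rack [-0.1158 -0.4121] zmax 0.083 JAR
side world [ 0.4066 -0.2094] rack [-0.1171 -0.3087] zmax 0.084 JAR
side world [ 0.3955 -0.3136] rack [-0.1155 -0.4135] zmax 0.085 purple
side world [ 0.6608 -0.3305] rack [ 0.1499 -0.3983] zmax 0.083 purple
side world [ 0.6157 -0.394 ] rack [ 0.1128 -0.4668] zmax 0.085 purple
side peg? [-0.0125 -0.1018  0.0873] 203
tcp [ 0.5493 -0.0066  0.1352] rack [ 0.0002 -0.0902  0.1352] 33.6 0.1970935088798421
```

Call:
send_rows --rows '[0,0,0.001,0,0,0,0,0.01,0,0.001,0,0,0,0,0.02,0,0.001,0,0,0,0,0.03,0,0.001,0,0,0,0,0.04,0,0.001,0,0,0,0,0.05,0,0.001,0,0,0,0,0.06,0,0.001,0,0,0,0,0.07,0,0.001,0,0,0,0,0.08,0,0.001,0,0,0,0,0.09,0,0.001,0,0,0,0,0.1,0,0.001,0,0,0,0,0.11,0,0.001,0,0,0,0,0.12,0,0.001,0,0,0,0,0.128,0,0.001,0,0,0,0,0.128,0,0.001,0,0,0,0,0.128,0,0.001,0,0,0,0]'

```text
time: 34.93
position: [0.5648, 0.1216, 0.1346]
orientation: [180.0, -0.0, 83.1]
ft_force: [0.5, 0.3, -1.5]
opening: 0.192
grip_force: 39.4
```

Call:
send_rows --rows '[0,0,0.001,0,0,0,0,0,0,0.001,0,0,0,0]'

```text
time: 35.1
position: [0.5648, 0.1208, 0.1335]
orientation: [-180.0, 0.0, 83.0]
ft_force: [-0.2, -0.2, -1.2]
opening: 0.193
grip_force: 39.4
```

Call:
send_rows --rows '[0,0,0.001,0,0,0,0,0,0,0.0015,0,0,0,0,0,0,0.0015,0,0,0,0]'

```text
time: 35.35
position: [0.5649, 0.121, 0.1321]
orientation: [-180.0, -0.0, 83.0]
ft_force: [-0.1, 0.4, -1.3]
opening: 0.193
grip_force: 39.6
```

Call:
send_rows --rows '[0,0,0.0007,0,0,0,0,0,0,0.0007,0,0,0,0.4,0,0,0.0007,0,0,0,0.4,0,0,0.0007,0,0,0,0.4,0,0,-0.03,0,0,0,0.4,0,0,-0.065,0,0,0,0.4,0,0,-0.08,0,0,0,0.4]'

```text
time: 35.93
position: [0.5656, 0.1214, 0.2155]
orientation: [179.8, -0.0, 83.1]
ft_force: [0.5, 0.7, 0.7]
opening: 0.397
grip_force: 0.0
```

Call:
send_rows --rows '[-0.03,-0.01,0,0,0,0,0.5,-0.065,-0.022,0,0,0,0,0.5,-0.1,-0.034,0,0,0,0,0.5,-0.135,-0.046,0,0,0,0,0.5,-0.17,-0.058,0,0,0,0,0.5,-0.205,-0.07,0,0,0,0,0.5,-0.24,-0.082,0,0,0,0,0.5,-0.275,-0.094,0.01,0,0,0,0.5,-0.31,-0.106,0.02,0,0,0,0.5,-0.335,-0.115,0.03,0,0,0,0.5,-0.3458,-0.1176,0.036,0,0,0,0.5,-0.3458,-0.1176,0.036,0,0,0,0.5,-0.3458,-0.1176,0.036,0,0,0,0.5]'

```text
time: 37.02
position: [0.4065, -0.2078, 0.176]
orientation: [-180.0, -0.0, 83.0]
ft_force: [0.5, 0.2, 0.1]
opening: 0.5
grip_force: 0.0
```

```bash
python3 -c "
from h import *
jars()
c=cams.capture('side')
cv2.imwrite('pics/s5.png',cv2.resize(c['img'][130:350,120:400],(800,628))[:600])
"
```

```text
top world [ 0.6614 -0.3291] rack [ 0.1503 -0.3968] zmax 0.085 JAR
top world [ 0.615  -0.3913] rack [ 0.1118 -0.4642] zmax 0.083 JAR
top peg? [-0.0403 -0.1212  0.0857] 15
side world [ 0.4062 -0.2091] rack [-0.1175 -0.3085] zmax 0.085 JAR
side world [ 0.3954 -0.313 ] rack [-0.1157 -0.413 ] zmax 0.085 purple
side world [ 0.6609 -0.3301] rack [ 0.1499 -0.3979] zmax 0.084 purple
side world [ 0.6157 -0.3939] rack [ 0.1128 -0.4667] zmax 0.083 purple
side peg? [-0.0399 -0.1218  0.0852] 38
tcp [ 0.4069 -0.2069  0.1765] rack [-0.117  -0.3063  0.1765] 37.1167 0.5023356191083489
```

View pics/s5.png

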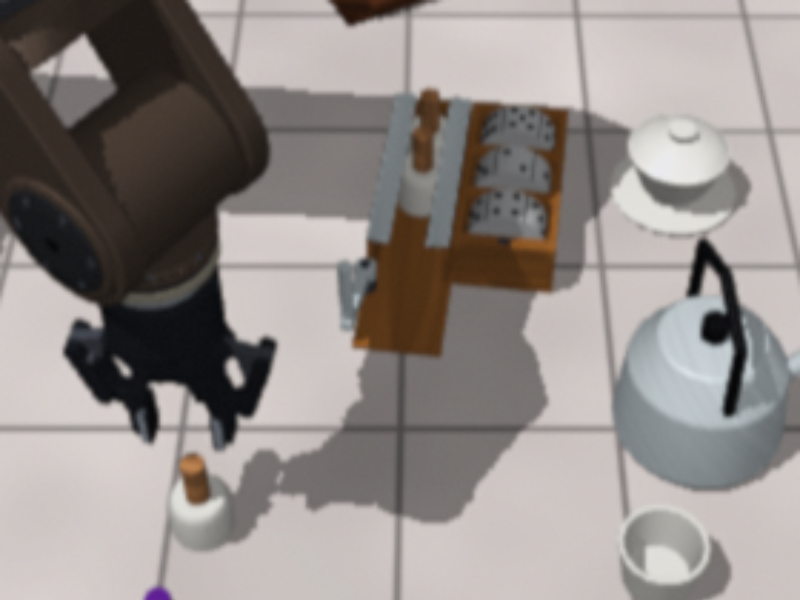

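Call:
send_rows --rows '[-0.001,0,0.025,0,0,0,0.5,-0.001,0,0.05,0,0,0,0.5,-0.001,0,0.05,0,0,0,0.5,-0.001,0,0.05,0,0,0,0,-0.001,0,0.05,0,0,0,0,-0.001,0,0.05,0,0,0,0,-0.001,0,0.05,0,0,0,0,-0.001,0,0.05,0,0,0,0]'

```text
time: 37.83
position: [0.4066, -0.2089, 0.1271]
orientation: [179.9, 0.0, 83.1]
ft_force: [0.8, 0.4, 6.6]
opening: 0.199
grip_force: 40.2
```

Call:
send_rows --rows '[0,0,-0.015,0,0,0,0,0,0,-0.03,0,0,0,0,0.015,0.03,-0.03,0,0,0,0,0.03,0.06,-0.03,0,0,0,0,0.045,0.09,-0.03,0,0,0,0,0.06,0.11,-0.03,0,0,0,0,0.09,0.117,-0.03,0,0,0,0,0.125,0.117,-0.03,0,0,0,0,0.16,0.117,-0.03,0,0,0,0,0.19,0.117,-0.03,0,0,0,0,0.21,0.117,-0.03,0,0,0,0,0.219,0.117,-0.03,0,0,0,0,0.219,0.117,-0.03,0,0,0,0,0.219,0.117,-0.02,0,0,0,0,0.219,0.117,-0.01,0,0,0,0,0.219,0.117,-0.009,0,0,0,0,0.219,0.117,-0.009,0,0,0,0]'

```text
time: 39.25
position: [0.5484, -0.0066, 0.134]
orientation: [-179.9, -0.0, 83.0]
ft_force: [0.5, -0.2, -0.4]
opening: 0.189
grip_force: 39.6
```

```bash
python3 -c "
from h import *
jars()
"
```

```text
top world [ 0.6607 -0.328 ] rack [ 0.1495 -0.3959] zmax 0.084 JAR
top world [ 0.6148 -0.3913] rack [ 0.1115 -0.4642] zmax 0.083 JAR
top world [ 0.3955 -0.3111] rack [-0.1158 -0.4111] zmax 0.084 purple
side world [ 0.3958 -0.3136] rack [-0.1152 -0.4135] zmax 0.084 purple
side world [ 0.661 -0.33 ] rack [ 0.1501 -0.3978] zmax 0.084 purple
side world [ 0.6157 -0.3938] rack [ 0.1128 -0.4666] zmax 0.084 purple
side peg? [-0.0128 -0.103   0.0876] 200
tcp [ 0.5488 -0.0063  0.1349] rack [-0.0003 -0.09    0.1349] 39.35 0.1961266919962635
```

Call:
send_rows --rows '[0,0,0.001,0,0,0,0,0.01,0,0.001,0,0,0,0,0.02,0,0.001,0,0,0,0,0.03,0,0.001,0,0,0,0,0.04,0,0.001,0,0,0,0,0.05,0,0.001,0,0,0,0,0.06,0,0.001,0,0,0,0,0.07,0,0.001,0,0,0,0,0.078,0,0.001,0,0,0,0,0.078,0,0.001,0,0,0,0,0.078,0,0.0025,0,0,0,0,0.078,0,0.0035,0,0,0,0,0.078,0,0.0035,0,0,0,0]'

```text
time: 40.43
position: [0.5581, 0.0715, 0.1314]
orientation: [-180.0, 0.0, 83.0]
ft_force: [0.7, 0.2, -1.3]
opening: 0.193
grip_force: 39.6
```

Call:
send_rows --rows '[0,0,0,0,0,0,0.4,0,0,0,0,0,0,0.4,0,0,0,0,0,0,0.4,0,0,-0.03,0,0,0,0.4,0,0,-0.065,0,0,0,0.4,0,0,-0.08,0,0,0,0.4,-0.03,-0.03,-0.08,0,0,0,0.4,-0.06,-0.06,-0.08,0,0,0,0.4,-0.09,-0.09,-0.08,0,0,0,0.4,-0.12,-0.115,-0.08,0,0,0,0.4,-0.12,-0.14,-0.08,0,0,0,0.4,-0.12,-0.14,-0.08,0,0,0,0.4,-0.12,-0.14,-0.08,0,0,0,0.4]'

```text
time: 41.52
position: [0.4043, -0.0307, 0.2121]
orientation: [180.0, -0.0, 83.0]
ft_force: [0.6, -0.1, -0.2]
opening: 0.402
grip_force: 0.0
```

```bash
cat >> h.py <<'E'
def lane():
    c=cams.capture("side");w=cloud(c)-np.array([0,-.003,0]);r=rack(w)
    m=(abs(r[...,0])<.016)&(r[...,1]>-.13)&(r[...,1]<.12)&(r[...,2]>.06)&(r[...,2]<.1)
    k,lab,st,ce=cv2.connectedComponentsWithStats(m.astype(np.uint8))
    for i in range(1,k):
        if st[i,4]>8: P=r[lab==i];print("stopper",((P.min(0)+P.max(0))/2).round(4),P[:,2].max().round(4),st[i,4])
E
python3 -c "
from h import *
jars();lane()
c=cams.capture('side')
cv2.imwrite('pics/s6.png',cv2.resize(c['img'][140:290,220:380],(640,600),interpolation=cv2.INTER_CUBIC))
"
```

```text
top world [ 0.6616 -0.3279] rack [ 0.1504 -0.3957] zmax 0.083 JAR
top world [ 0.6147 -0.3907] rack [ 0.1114 -0.4637] zmax 0.085 JAR
top world [ 0.3954 -0.312 ] rack [-0.1158 -0.4119] zmax 0.083 JAR
top peg? [-0.0402 -0.1211  0.0886] 15
side world [ 0.3953 -0.3132] rack [-0.1157 -0.4132] zmax 0.084 purple
side world [ 0.661 -0.33 ] rack [ 0.1501 -0.3979] zmax 0.083 purple
side world [ 0.6157 -0.3938] rack [ 0.1127 -0.4666] zmax 0.084 purple
side peg? [-0.04   -0.1228  0.085 ] 39
tcp [ 0.4057 -0.0305  0.212 ] rack [-0.1395 -0.1312  0.212 ] 41.6167 0.3993504019963884
stopper [-0.0004  0.0878  0.0736] 0.0866 76
stopper [-0.0005  0.0373  0.0741] 0.088 86
stopper [-0.0009 -0.011   0.0742] 0.088 92
```

View pics/s6.png

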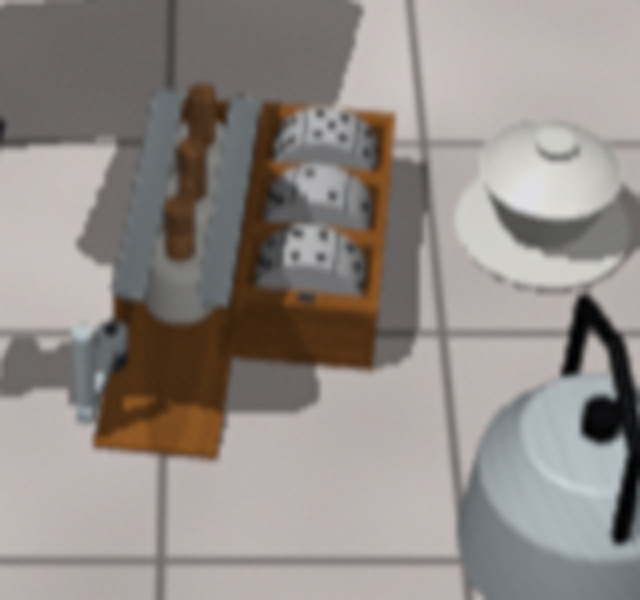

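Call:
send_rows --rows '[0.003,0.035,0,0,0,0,0.4,0.006,0.07,0,0,0,0,0.4,0.01,0.0995,0.01,0,0,0,0.4,0.01,0.0995,0.029,0,0,0,0.4,0.01,0.0995,0.029,0,0,0,0.4,0.01,0.0995,0.029,0,0,0,0.4]'

```text
time: 42.22
position: [0.5044, -0.0319, 0.1818]
orientation: [-179.8, -0.0, 83.1]
ft_force: [-0.6, 0.1, -0.9]
opening: 0.398
grip_force: 0.0
```

```bash
python3 -c "
from h import *
s=env.read_state();print(rack(s['position']),s['time'],s['opening'])"
```

```text
[-0.04133942 -0.12079936  0.18175744] 42.2167 0.3981219959316517
```

Call:
send_rows --rows '[0,0.001,0.025,0,0,0,0.4,0,0.001,0.045,0,0,0,0.4,0,0.001,0.045,0,0,0,0.4,0,0.001,0.045,0,0,0,0,0,0.001,0.045,0,0,0,0,0,0.001,0.045,0,0,0,0,0,0.001,0.045,0,0,0,0]' --grip_force 20

```text
time: 42.8
position: [0.506, -0.0326, 0.1389]
orientation: [179.9, 0.0, 83.1]
ft_force: [-0.6, -0.1, 5.5]
opening: 0.13
grip_force: 21.1
```

Call:
send_rows --rows '[-0.0002,0.0099,0,0,0,0,0,0.001,0.018,0,0,0,0,0,0.0034,0.0259,0,0,0,0,0,0.007,0.0334,0,0,0,0,0,0.0116,0.0402,0,0,0,0,0,0.0172,0.0462,0,0,0,0,0,0.0236,0.0514,0,0,0,0,0,0.0308,0.0555,0,0,0,0,0,0.0384,0.0585,0,0,0,0,0,0.0465,0.0604,0,0,0,0,0,0.052,0.0609,0,0,0,0,0,0.0547,0.061,0,0,0,0,0,0.0555,0.061,0,0,0,0,0,0.0555,0.061,0,0,0,0,0]'

```text
time: 43.97
position: [0.5736, 0.0155, 0.1381]
orientation: [179.9, -0.0, 83.1]
ft_force: [-0.1, -1.3, 5.7]
opening: 0.131
grip_force: 21.7
```

Call:
send_rows --rows '[0,0,0,0,0,0,0.4,0,0,0,0,0,0,0.4,0,0,0,0,0,0,0.4,0,0,-0.03,0,0,0,0.4,0,0,-0.065,0,0,0,0.4,-0.03,-0.03,-0.075,0,0,0,0,-0.06,-0.06,-0.075,0,0,0,0,-0.085,-0.09,-0.075,0,0,0,0,-0.085,-0.12,-0.075,0,0,0,0,-0.085,-0.15,-0.075,0,0,0,0,-0.085,-0.15,-0.075,0,0,0,0,-0.085,-0.15,-0.075,0,0,0,0]'

```text
time: 44.97
position: [0.4131, -0.0512, 0.213]
orientation: [180.0, -0.0, 83.0]
ft_force: [1.3, -0.5, 0.1]
opening: -0.002
grip_force: 0.0
```

```bash
python3 -c "
from h import *
jars();lane();unroll('pics/u7.png')
"
```

```text
top world [ 0.6615 -0.3284] rack [ 0.1503 -0.3962] zmax 0.083 JAR
top world [ 0.6148 -0.3911] rack [ 0.1115 -0.464 ] zmax 0.087 JAR
top world [ 0.3955 -0.3129] rack [-0.1156 -0.4128] zmax 0.082 purple
top peg? [ 0.0196 -0.0698  0.0883] 15
side world [ 0.3955 -0.3129] rack [-0.1156 -0.4129] zmax 0.085 purple
side world [ 0.6609 -0.3295] rack [ 0.1499 -0.3974] zmax 0.085 purple
side world [ 0.6157 -0.3937] rack [ 0.1128 -0.4665] zmax 0.084 purple
side peg? [ 0.02   -0.0683  0.084 ] 42
tcp [ 0.4147 -0.0513  0.2129] rack [-0.128  -0.1508  0.2129] 45.0667 -0.004172769898851676
stopper [-0.0004  0.0869  0.0738] 0.0873 74
stopper [-0.0006  0.0389  0.0738] 0.0876 84
stopper [-0.0011 -0.0112  0.0743] 0.0882 90
```

Call:
send_rows --rows '[0.015,0.035,0,0,0,0,0,0.03,0.07,0,0,0,0,0,0.04,0.105,0.01,0,0,0,0,0.045,0.135,0.035,0,0,0,0,0.045,0.149,0.06,0,0,0,0,0.045,0.149,0.075,0,0,0,0,0.05,0.149,0.075,0,0,0,0,0.058,0.149,0.075,0,0,0,0,0.064,0.149,0.075,0,0,0,0,0.0685,0.149,0.075,0,0,0,0,0.0685,0.149,0.075,0,0,0,0]'

```text
time: 46.13
position: [0.5698, -0.0034, 0.1386]
orientation: [180.0, 0.3, 83.2]
ft_force: [-3.5, -31.7, -6.7]
opening: -0.005
grip_force: 15.6
```

Call:
send_rows --rows '[-0.02,0,0,0,0,0,0,-0.02,0,-0.035,0,0,0,0,-0.02,0,-0.065,0,0,0,0,0.01,0.03,-0.065,0,0,0,0,0.04,0.05,-0.05,0,0,0,0,0.066,0.069,-0.03,0,0,0,0,0.066,0.069,-0.012,0,0,0,0,0.066,0.069,-0.012,0,0,0,0,0.066,0.069,-0.012,0,0,0,0]'

```text
time: 46.88
position: [0.646, 0.0567, 0.1503]
orientation: [-180.0, 0.0, 83.1]
ft_force: [-0.5, -0.8, 0.6]
opening: 0.0
grip_force: 0.0
```

```bash
python3 -c "
from h import *
s=env.read_state();print(rack(s['position']),s['time'],s['ft_force'])
c=cams.capture('side');w=cloud(c)-np.array([0,-.003,0]);r=rack(w)
m=(abs(r[...,0])<.06)&(r[...,1]>-.15)&(r[...,1]<-.04)&(r[...,2]>.07)&(r[...,2]<.1)
print(r[m].mean(0),r[m].min(0),r[m].max(0),m.sum())"
```

```text
[ 0.08858846 -0.01576252  0.15034118] 46.8833 [-0.45192166 -0.75271622  0.5822993 ]
[ 0.02099766 -0.06822992  0.08300528] [ 0.01606599 -0.07438605  0.07029578] [ 0.02576244 -0.0594479   0.09405964] 46
```

Call:
send_rows --rows '[0,0,0.008,0,0,0,0,0,0,0.0115,0,0,0,0,0,0,0.0115,0,0,0,0]'

```text
time: 47.18
position: [0.6475, 0.0555, 0.14]
orientation: [179.7, -0.0, 83.0]
ft_force: [2.2, 0.4, 7.0]
opening: -0.002
grip_force: 3.1
```

Good press (7 N). Three 22 mm strokes plus a start stroke toward −x.

Call:
send_rows --rows '[0,-0.005,0.0005,0,0,0,0,0,-0.011,0.0005,0,0,0,0,0,-0.017,0.0005,0,0,0,0,0,-0.022,0.0005,0,0,0,0,0,-0.022,0.0005,0,0,0,0,0,-0.022,-0.012,0,0,0,0,0,0,-0.012,0,0,0,0,0,0,0.0005,0,0,0,0,0,0,0.0005,0,0,0,0,0,-0.005,0.0005,0,0,0,0,0,-0.011,0.0005,0,0,0,0,0,-0.017,0.0005,0,0,0,0,0,-0.022,0.0005,0,0,0,0,0,-0.022,0.0005,0,0,0,0,0,-0.022,-0.012,0,0,0,0,0,0,-0.012,0,0,0,0,0,0,0.0005,0,0,0,0,0,0,0.0005,0,0,0,0]'

```text
time: 48.68
position: [0.649, 0.0556, 0.1392]
orientation: [179.5, -0.0, 83.0]
ft_force: [5.1, -0.9, 14.4]
opening: 0.001
grip_force: 7.3
```

Call:
send_rows --rows '[0,-0.005,0,0,0,0,0,0,-0.011,0,0,0,0,0,0,-0.017,0,0,0,0,0,0,-0.022,0,0,0,0,0,0,-0.022,0,0,0,0,0,0,-0.022,-0.012,0,0,0,0,0,0,-0.012,0,0,0,0,0,0,0,0,0,0,0,0,0,0,0,0,0,0,0,-0.005,0,0,0,0,0,0,-0.011,0,0,0,0,0,0,-0.017,0,0,0,0,0,0,-0.022,0,0,0,0,0,0,-0.022,0,0,0,0,0]'

```text
time: 49.85
position: [0.6241, 0.0588, 0.1394]
orientation: [179.9, -0.0, 83.1]
ft_force: [-3.3, 0.2, 22.5]
opening: 0.0
grip_force: 11.2
```

Call:
send_rows --rows '[0,0,-0.03,0,0,0,0,-0.03,-0.03,-0.06,0,0,0,0,-0.06,-0.06,-0.07,0,0,0,0,-0.09,-0.09,-0.07,0,0,0,0,-0.12,-0.12,-0.07,0,0,0,0,-0.12,-0.15,-0.07,0,0,0,0,-0.12,-0.17,-0.07,0,0,0,0,-0.12,-0.17,-0.07,0,0,0,0]'

```text
time: 50.52
position: [0.4366, -0.0396, 0.2072]
orientation: [-179.7, -0.0, 83.0]
ft_force: [0.9, 0.2, 0.8]
opening: 0.0
grip_force: 0.0
```

```bash
python3 -c "
from h import *
s=env.read_state();print(rack(s['position']),s['time'],s['ft_force'])
unroll('pics/u8.png')"
```

```text
[-0.1077565  -0.13658203  0.20715461] 50.5167 [0.87335603 0.19535849 0.77574161]
```

View pics/u8.png

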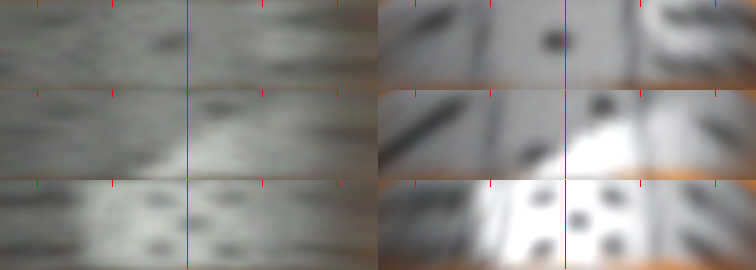

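```bash
python3 -c "
from h import *
lane();jars()
print(env.close_job())"
```

```text
stopper [-0.0002  0.0893  0.074 ] 0.0874 74
stopper [-0.0004  0.0383  0.0756] 0.0888 81
stopper [-0.0011 -0.0121  0.0745] 0.0889 90
top world [ 0.6617 -0.3284] rack [ 0.1505 -0.3962] zmax 0.083 JAR
top world [ 0.6146 -0.3914] rack [ 0.1114 -0.4644] zmax 0.084 JAR
top world [ 0.3954 -0.3119] rack [-0.1158 -0.4119] zmax 0.082 purple
top peg? [ 0.0196 -0.0672  0.0874] 15
side world [ 0.3953 -0.3126] rack [-0.1159 -0.4125] zmax 0.085 purple
side world [ 0.6609 -0.3301] rack [ 0.1499 -0.3979] zmax 0.084 purple
side world [ 0.6158 -0.394 ] rack [ 0.1129 -0.4668] zmax 0.085 purple
side peg? [ 0.0212 -0.0682  0.0846] 40
tcp [ 0.4421 -0.0398  0.2074] rack [-0.1023 -0.1361  0.2074] 50.7667 0.002655533729629584
the job is handed in; nothing more can be done
None
```

The job is handed in, though `env.close_job()` gave no verdict: my last camera check, at about 51 s, showed all three jars upright under the rails, the keeper shut and the wheels at 1-2-5.

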